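Set the reach gauge and hold it at the marker

TASK

On the blue reach gauge, first turn the grey selector knob until its white line clicks in at the green dot, and let go of it. Then squeeze the black handle so that its yellow lock button is pressed in, draw the sprung arm out until its white pointer lines up with the red marker on the scale, and finish while still holding it there with the button squeezed. Do not shift the red marker, and leave the other things on the bench where they are.

Things in the scene. Friction and masses are not known exactly. Their poses are not given: they have to be found in the camera images.
- gauge: reach gauge, fixed to the bench: grey base plate 140 x 325 x 10 mm with a blue head (right end seen from the robot) carrying the selector knob, a square aluminium tube, and a dark scale (white ticks every 10 mm) along its near edge. Origin on the bench under the arm's axis; x points roughly away from the robot, y to the robot's left: the arm comes out along +y. z up.
- selector (a joint): angle of the selector knob in rad, growing clockwise as seen from above. Four clicks 0.6 rad apart: 0 = white dot, 0.6 = yellow, 1.2 = green, 1.8 = red (hard stops just outside 0 and 1.8). A spring plunger pulls it into the nearest click when let go; about 0.1 N m carries it over from click to click. It starts at white or yellow.
- selector_grip (a point): on the knob's axis, 75 mm above the bench. The knob's upright grip bar is 42 mm long, 14 mm wide, its top 91 mm above the bench; a round skirt (36 mm diameter) reaches up to 59 mm. The point's x axis runs along the bar towards its end with the white line; z up. Pinch the bar across its 14 mm.
- green_dot (a point): centre of the green dot (9 mm across) on the black dial plate on top of the head, 53 mm above the bench, 34 mm from the knob's axis
- gauge_arm (a joint): how far the arm is drawn out in m: 0 = home (start), at most 0.115. A spring pulls it home with 2.5 N at home and 5.4 N at full reach. At home a latch blocks it until the lock button is pressed in by more than 4 mm; it then moves freely while the button is kept in.
- lock_button (a joint): how far the lock button is pressed in, m: 0 = out, 0.006 = fully in. Its spring pushes back with 3 N to 7 N.
- handle_grip (a point): centre of the arm's black handle at the lock button's height, 80 mm above the bench. Block 28 mm (gauge x) by 40 mm (y), top at 105 mm; beside it nothing is higher than 59 mm. The yellow button (18 mm diameter) stands 7 mm proud of its near (-x) side, 1 mm when in: pinch along the gauge's x, one finger on the button, one on the far side. Axes as the gauge's.
- pointer_tip (a point): tip of the white pointer that sticks out of the handle towards the robot over the scale, 25 mm above the bench; moves with the arm
- set_marker (a joint): place of the red marker along the scale, in m: the arm reading (joint gauge_arm) at which the white pointer is exactly in line with it. Different in every start, 0.045 to 0.100; it sits by friction (6 N).
- marker_tip (a point): tip of the red marker, 25 mm above the bench, facing the pointer (5 mm beyond the pointer's tip in the gauge's -x when they are in line); the pointer lines up when both have the same y in the gauge's frame
- carton_blue: bystander: small upright blue carton 70 x 52 x 89 mm behind the gauge; origin under its centre
- tape: bystander: roll of yellowish adhesive tape lying flat, 70 mm diameter, 18 mm high, behind the gauge; origin under its centre
- test_block: bystander: round steel reference block, 64 mm diameter, 15 mm high, left front of the bench; origin under its centre
- specimen: bystander: black round resin-mounted specimen, 30 mm diameter, 16 mm high, left front of the bench; origin under its centre
- hex_key: bystander: black hex key lying flat, 31 x 78 x 5 mm, behind the gauge; origin under its centre

How it is judged:
By the outcome, as a careful person would: the job done as asked, in the order asked, and still so for the second after the job is handed in, while the arm keeps its last pose, push and grip.
It also fails if it takes over 45 s, if anything falls off the work surface, if the arm or the gripper's body presses on something with over 40 N, if the wrist force passes 120 N, or if a joint passes its speed limit or range.

ROBOT

A 6-joint arm with a two-finger parallel gripper is mounted at the origin on a cart in front of the work surface, level with it; the furniture and walls round the work are solid. World frame = base frame: x ahead of the robot, y to its left, z up, the work surface at z = 0. Lengths are in mm, angles in rad, forces in N, time in s.
With the tool pointing down it reaches from about 275 to 1000 mm from the base axis. Payload 8.4 kg.
Tool frame: the origin (TCP) lies at the very end of the fingers, on their centre line; the grasp point (between the pads) lies 19 mm behind it (r.pinch_z is the distance from the TCP to the grasp point, in mm); z points along the fingers, y is the line along which they close (so a half turn about z gives the same grasp; the last joint's range is limited). The gripper opens to 85 mm and grips with 20 to 120 N. Pads are 22 mm wide; open, the fingers measure 114 mm over their backs; the gripper's body (76 mm by 85 mm) begins 54 mm behind the grasp point. The pads swing forward as they close: fully open they stand 13 mm farther back than shut.
Start: joints at [-1.295, 0.353, 1.633, -0, 1.155, -0.002], TCP at [171.399, -601.041, 208.481] pointing down, gripper open.
Joint ranges: [-2.63, 2.63], [-0.92, 2.1], [0.06, 2.66], [-1.3, 4.44], [0, 2.69], [-3.02, 3.02]. Speed limits (rad/s): [2.22, 2.22, 2.79, 3.14, 3.14, 3.14].

INTERFACE

Orientations are given as [roll, pitch, yaw] about the fixed x, y, z axes, in that order (R = Rz(yaw) Ry(pitch) Rx(roll)).
In Python, from rig import r gives the robot as it stands.
- The arm moves only by the tool carry_out, never from a script. Its argument "series" is a list of rows, each a list of 7 numbers: the turn, a rotation vector about the tool's x, y, z as a fraction of full scale, then the shift along the tool's x, y, z as a fraction of full scale, then the gripper command: -1 is fully open, 1 is shut, values between are in proportion. A call has 1 to 8 rows; each row is the pose to reach, as a shift and turn from the pose commanded when the call began, along the tool's axes at that moment, turning the shorter way round; what a row does not reach only later rows make up. Full scale, the value 1, is 0.25 m for a shift and pi rad for a turn. A row lasts 1/8 s, in which the tool goes at most 62.5 mm and 10.7 degrees, less where a joint would pass 70% of its speed; a pose out of reach is approached as far as the arm can. A call with a number of a shift or a turn outside -1 to 1 is refused whole. A call with a gripper value outside its range is refused whole. The fingers move at their own pace and stop on an object; "force" is the grip in N (left out, the last holds). Time passes only in rows, so rows that repeat a pose let the fingers close. It gives the time, the measured TCP pose, the force, the opening and the grip force at its end, in the units of the state.
- r.sense(): the state, without advancing time (a new reading comes with each control period).
- r.grab_frame(name): name is "side" or "top"; returns the picture (384x512x3 uint8, red, green, blue); there is no depth.
- r.get_calibration(name): a dict with "K" (3x3 intrinsics, pixels), "pose" (4x4, takes a point from camera to world coordinates). Camera axes: x right, y up, looking along -z (the intrinsics and any distortion apply to the point x, -y, -z); pixel columns grow to the right and rows downward; lengths in mm; the calibration is good to about 2 mm. A picture is of the moment at which its call begins. get_calibration takes no time and is no camera call.
- r.sign_off(): hands the job in; it is judged then, once.
Trained networks look in the newest picture that a camera, given by its name, has taken for a name from the list of things; names that differ only in an ending like _2 or _b are one class to them, and where a whole thing is asked for, a point or a joint stands for the part that bears it (a point fixed in the world has none). Each returns a list of dicts, best first, with "score" (0 to 1); they miss things now and then, are a little off and sometimes report something else, mostly with a low value. They report only what shows in the picture. A call takes as long as a camera call.
- r.silhouettes(camera, label): "region" (384x512 bool, what is visible of it) and "position" ([row, column] in pixels, amid what is visible of it).
The state is a dict: "clock": time; "qpos": joint angles; "qvel": joint speeds; "joint_efforts": joint torques, N m; "eef_pos": TCP position; "tcp_rot": TCP orientation; "contact_force": force on the tool from outside, world axes, zero at the start; "wrist_torque": the same for the moment, N m; "opening": opening from 0.0 (shut) to 1.0 (fully open); "grasp_force": force on a finger pad.
Only numpy, scipy, OpenCV 4.12 (cv2) and the standard library are available. Lean on these libraries where they do the work, as an engineer would, in place of code of your own. Each camera call takes 0.05 s, during which the arm holds its last target. There are 200 camera calls.

## Working session

There is one attempt and no reset: what is moved stays moved. The work goes in short steps, Python scripts to look and compute and a tool call to move; the robot and the scene stay as the last step left them, time stands still between calls to the robot, and variables do not carry over. Pictures are saved under pics/ and viewed, at most 10 in all, crops included, and the job is handed in when it is done.

Besides the shell and the picture viewer there is one more tool, called after ">>>" by a JSON object that holds its "api" and its "payload", one argument or row to a line. carry_out: Moves the arm, as the interface text tells. Its arguments: {"type":"object","properties":{"series":{"type":"array"},"force":{"type":"number"}},"required":["series"]}

```bash
mkdir -p pics; cat > h.py <<'E'
import numpy as np, cv2
from rig import r
def ray(cam,px):
    c=r.get_calibration(cam); K=np.array(c["K"]);P=np.array(c["pose"])
    d=np.linalg.inv(K)@[px[0],px[1],1]; d=P[:3,:3]@(d*[1,-1,-1]); return P[:3,3],d
def at(cam,px,z):
    o,d=ray(cam,px); return o+d*(z-o[2])/d[2]
def proj(cam,X):
    c=r.get_calibration(cam); K=np.array(c["K"]);P=np.array(c["pose"])
    p=P[:3,:3].T@(np.array(X,float)-P[:3,3]); p=K@(p*[1,-1,-1]); return p[:2]/p[2]
E
python3 - <<'E'
from h import *
for c in ("top","side"):
    im=r.grab_frame(c); cv2.imwrite(f"pics/{c}0.png",im[:,:,::-1])
    k=r.get_calibration(c); print(c,{a:(np.round(b,3).tolist() if not isinstance(b,str) else b) for a,b in k.items()})
    for l,z in (("gauge",0),("selector_grip",75),("green_dot",53),("handle_grip",80),("lock_button",80),("pointer_tip",25),("marker_tip",25)):
        for d in r.silhouettes(c,l)[:2]:
            p=d["position"]; print(l,round(d["score"],2),np.round(p,1),d["region"].sum(),np.round(at(c,p[::-1],z),1))
E
```

```text
top {'K': [[431.883, 0.0, 254.758], [0.0, 431.883, 187.972], [0.0, 0.0, 1.0]], 'pose': [[0.002, 0.986, -0.166, 350.674], [-1.0, 0.005, 0.018, 89.153], [0.018, 0.166, 0.986, 1415.616], [0.0, 0.0, 0.0, 1.0]]}
gauge 0.84 [212.7 314.9] 4324 [ 507.6 -134.8    0. ]
gauge 0.15 [208.3 304.3] 194 [522.1 -99.9   0. ]
green_dot 0.79 [212.3 312.9] 4230 [ 503. -120.   53.]
handle_grip 0.75 [207.1 307.2] 209 [516.2 -98.4  80. ]
pointer_tip 0.59 [209.5 304.4] 220 [515.1 -96.9  25. ]
pointer_tip 0.31 [247.9 177.9] 329 [390.7 308.6  25. ]
marker_tip 0.43 [234.2 285. ] 48 [435.1 -33.   25. ]
side {'K': [[446.268, 0.0, 254.72], [0.0, 446.268, 188.728], [0.0, 0.0, 1.0]], 'pose': [[-0.911, 0.159, -0.38, 142.842], [-0.412, -0.383, 0.827, 1039.825], [-0.014, 0.91, 0.415, 579.212], [0.0, 0.0, 0.0, 1.0]]}
gauge 0.82 [193.2 308.7] 2834 [ 508.  -148.7    0. ]
gauge 0.64 [266.9 315.3] 192 [372.6 219.4   0. ]
selector_grip 0.55 [162.4 307.8] 177 [ 533.7 -209.7   75. ]
green_dot 0.87 [190.7 310.9] 2656 [474.1 -58.1  53. ]
handle_grip 0.79 [178.7 299.4] 344 [511.8 -66.7  80. ]
lock_button 0.42 [286.4 299.5] 620 [348.8 403.3  80. ]
pointer_tip 0.89 [180.3 302.7] 357 [ 538.9 -180.6   25. ]
```

```bash
python3 - <<'E'
import cv2,numpy as np
a=cv2.imread("pics/top0.png")[165:265,250:390]; b=cv2.imread("pics/side0.png")[130:250,240:380]
a=cv2.resize(a,None,fx=5.7,fy=5.7,interpolation=cv2.INTER_CUBIC);b=cv2.resize(b,None,fx=5,fy=5,interpolation=cv2.INTER_CUBIC)
cv2.imwrite("pics/a.png",a);cv2.imwrite("pics/b.png",b)
E
```

```text
(no output)
```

View pics/a.png

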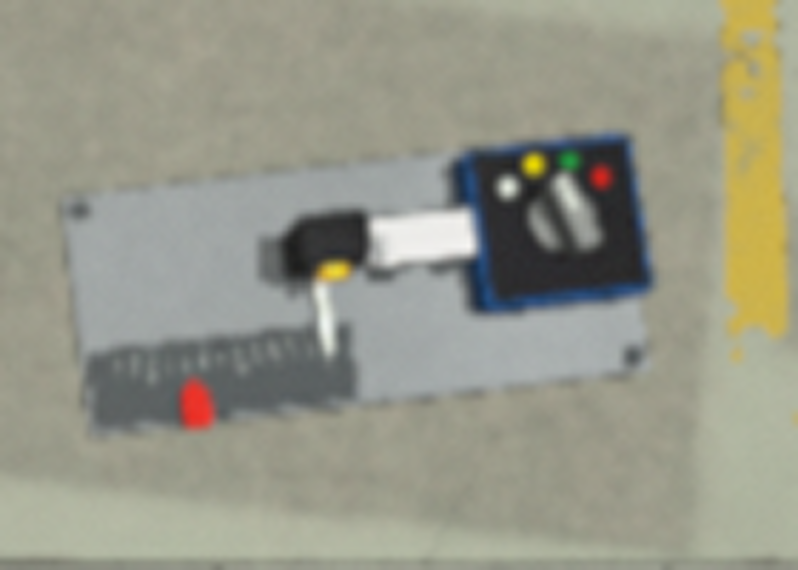

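View pics/b.png

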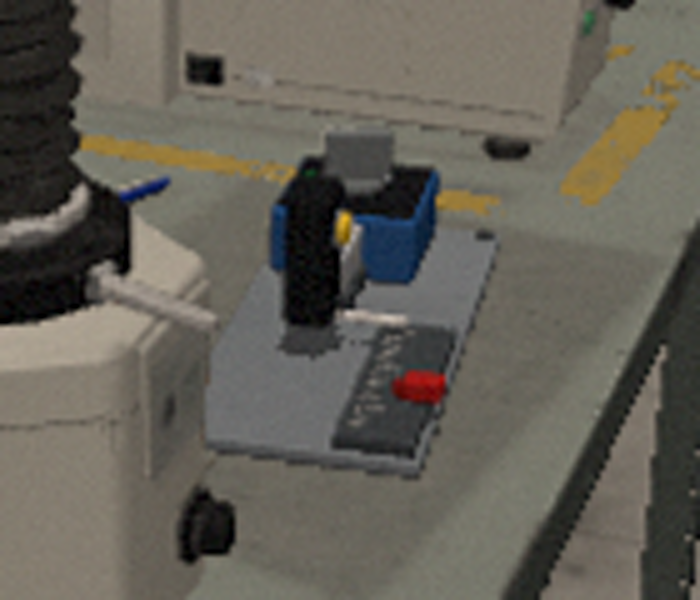

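View pics/top0.png

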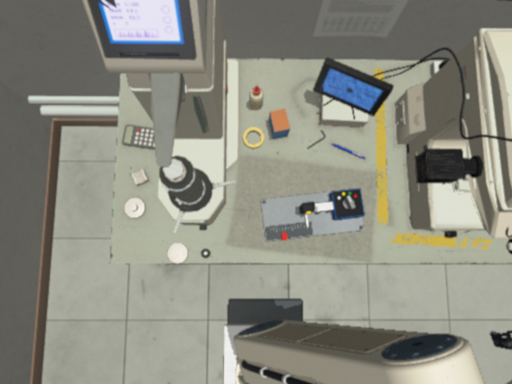

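The crops show four dots on the dial: white (507,187), yellow (534,165), green (569,160) and red (601,178). The knob's bar leans towards white/yellow. The pointer tip is at (330,355) and the red marker at (197,400). Next I'll get sub-pixel positions.

```bash
cat >> h.py <<'E'
def blob(im,box,f):
    x0,y0,x1,y1=box; s=im[y0:y1,x0:x1].astype(float); w=np.clip(f(s[...,0],s[...,1],s[...,2]),0,None)
    w[w<0.25*w.max()]=0
    yy,xx=np.mgrid[y0:y1,x0:x1]; return np.array([(w*xx).sum(),(w*yy).sum()])/w.sum()
def edge(p): return (np.array(p)+.5)/5.7-.5+[250,165]
E
python3 - <<'E'
from h import *
from scipy.optimize import least_squares
im=cv2.imread("pics/top0.png")[:,:,::-1]
Y=lambda a,b,c:np.minimum(a,b)-c-60
px=dict(white=blob(im,(336,195,342,201),lambda a,b,c:np.minimum(np.minimum(a,b),c)-70),
 yellow=blob(im,(340,190,347,197),Y), green=blob(im,(346,190,353,196),lambda a,b,c:b-np.maximum(a,c)-15),
 red=blob(im,(352,193,359,200),lambda a,b,c:a-np.maximum(b,c)-40))
D=np.array([at("top",p,53)[:2] for p in px.values()])
for k,p,d in zip(px,px.values(),D): print(k,p.round(2),d.round(1))
# dots clockwise: angle th0 - .6 i
f=lambda v:(np.array([[v[0]+34*np.cos(v[2]-.6*i),v[1]+34*np.sin(v[2]-.6*i)] for i in range(4)])-D).ravel()
s=least_squares(f,[530,-190,1]); print("knob",s.x.round(2),"res",s.fun.round(1))
# plate corners at z=10 
C=[at("top",edge(p),10)[:2] for p in((62,198),(85,437),(650,372))]
print("corners",np.round(C,1),[np.linalg.norm(C[1]-C[i]) for i in (0,2)], "yaw of +y edge",np.arctan2(*(C[1]-C[2])[::-1])-np.pi/2,np.arctan2(*(C[0]-C[1])[::-1]))
bar=[at("top",edge(p),91)[:2] for p in((562,177),(595,243))]; print("bar ends",np.round(bar,1),"mid",np.mean(bar,0),"ang",np.arctan2(*(bar[0]-bar[1])[::-1]))
print("btn",at("top",edge((334,270)),80),"ptr",at("top",edge((330,358)),25),"mk",at("top",edge((195,378)),25))
b=r.sense();print({k:np.round(b[k],3) for k in("eef_pos","tcp_rot","clock","opening","contact_force")})
yy=im[165:265,250:390]
t=cv2.resize(np.hstack([im[186:212,328:366],im[203:245,298:336][:26]]),None,fx=10,fy=10,interpolation=cv2.INTER_NEAREST)
cv2.imwrite("pics/c.png",t[:,:,::-1])
E
```

```text
white [338.63 197.39] [ 551.2 -203.6]
yellow [343.11 193.36] [ 564.3 -218.4]
green [349.45 192.78] [ 566.3 -238.8]
red [354.93 195.64] [ 557.1 -256.2]
knob [ 533.1  -232.18    1.01] res [-0.   0.2 -0.1 -0.3  0.2  0.2 -0.1 -0.2]
corners [[ 550.    45.3]
 [ 413.1   32.3]
 [ 450.9 -291.4]] [np.float64(137.5160913686634), np.float64(325.87819561529784)] yaw of +y edge 0.11630359218716868 0.09473924768442193
bar ends [[ 551.3 -225.4]
 [ 515.  -242.2]] mid [ 533.14106153 -233.82211592] ang 0.43382231262935467
btn [ 500.9607108  -101.18376699   80.        ] ptr [ 457.13680724 -105.81495855   25.        ] mk [445.62154152 -29.25880988  25.        ]
{'eef_pos': array([ 171.38 , -601.049,  208.515]), 'tcp_rot': array([3.142, 0.   , 0.278]), 'clock': np.float64(0.8), 'opening': np.float64(1.002), 'contact_force': array([ 0.093, -0.081, -1.2  ])}
```

View pics/c.png

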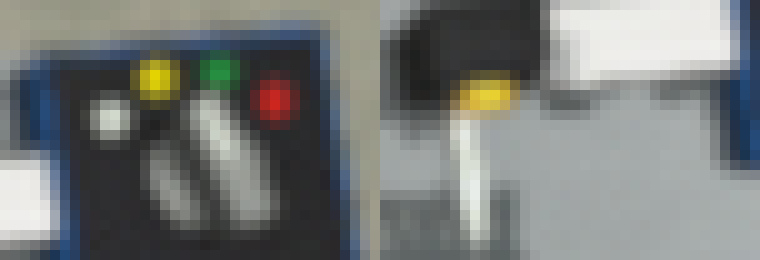

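```bash
cat >> h.py <<'E'
from scipy.spatial.transform import Rotation as Ro
def rel(x,y,z,yaw,base=None):
    s=r.sense(); R0=Ro.from_euler("xyz",s["tcp_rot"]); d=R0.inv().apply(np.array([x,y,z])-s["eef_pos"])/250
    t=(R0.inv()*Ro.from_euler("xyz",[np.pi,0,yaw])).as_rotvec()/np.pi
    print((x,y,z),"->",np.round([*t,*d],4).tolist())
E
python3 -c "
from h import *
rel(255,-370,205,.41);rel(300,-232,205,.41)"
```

```text
(255, -370, 205) -> [0.0, 0.0, -0.0421, 0.5751, -0.797, 0.014]
(300, -232, 205) -> [0.0, 0.0, -0.0421, 0.8996, -1.2785, 0.014]
```

>>> {"api": "carry_out", "payload": {
  "series": [
    [0,0,-0.042,0.575,-0.797,0.014,0],
    [0,0,-0.042,0.575,-0.797,0.014,0],
    [0,0,-0.042,0.575,-0.797,0.014,0],
    [0,0,-0.042,0.575,-0.797,0.014,0],
    [0,0,-0.042,0.575,-0.797,0.014,0],
    [0,0,-0.042,0.575,-0.797,0.014,0]
  ]
}}

```text
clock: 1.55
eef_pos: [255.4, -370.6, 205.5]
tcp_rot: [3.14, 0.0, 0.411]
contact_force: [0.4, 0.7, 0.5]
opening: 0.499
grasp_force: 0.0
```

```bash
python3 -c "
from h import *
print(r.sense()['eef_pos'],r.sense()['tcp_rot'],r.sense()['opening'])
rel(340,-232.2,190,.41);rel(480,-232.2,150,.41)"
```

```text
[ 255.36040697 -370.63736267  205.46226254] [3.14010432e+00 2.23221261e-05 4.10695771e-01] 0.4989733135554005
(340, -232.2, 190) -> [0.0005, 0.0, 0.0002, 0.5315, -0.3726, 0.0613]
(480, -232.2, 150) -> [0.0005, 0.0, 0.0002, 1.0449, -0.1493, 0.2216]
```

>>> {"api": "carry_out", "payload": {
  "series": [
    [0,0,0,0.25,-0.25,0.03,0],
    [0,0,0,0.5315,-0.3726,0.0613,0],
    [0,0,0,0.5315,-0.3726,0.0613,0],
    [0,0,0,0.75,-0.277,0.12,0],
    [0,0,0,0.98,-0.177,0.2,0],
    [0,0,0,0.98,-0.177,0.2,0]
  ]
}}

```text
clock: 2.3
eef_pos: [465.3, -232.9, 153.1]
tcp_rot: [-3.141, 0.0, 0.41]
contact_force: [-0.6, -0.2, 0.9]
opening: 0.5
grasp_force: 0.0
```

```bash
python3 -c "
from h import *
print(r.sense()['eef_pos'])
rel(533.1,-232.2,115,.41);rel(533.1,-232.2,65,.41)"
```

```text
[ 465.30413961 -232.91693165  153.12157105]
(533.1, -232.2, 115) -> [-0.0002, 0.0001, 0.0001, 0.2499, 0.1056, 0.1524]
(533.1, -232.2, 65) -> [-0.0002, 0.0001, 0.0001, 0.2499, 0.1057, 0.3524]
```

>>> {"api": "carry_out", "payload": {
  "series": [
    [0,0,0,0.25,0.1056,0.152,0],
    [0,0,0,0.25,0.1056,0.152,0],
    [0,0,0,0.25,0.1056,0.25,0],
    [0,0,0,0.25,0.1056,0.352,0],
    [0,0,0,0.25,0.1056,0.352,0],
    [0,0,0,0.25,0.1056,0.352,0.4],
    [0,0,0,0.25,0.1056,0.352,0.5]
  ],
  "force": 25
}}

```text
clock: 3.18
eef_pos: [530.5, -231.8, 68.3]
tcp_rot: [3.14, -0.001, 0.409]
contact_force: [0.7, -0.3, -0.8]
opening: 0.246
grasp_force: 0.0
```

```bash
python3 - <<'E'
from h import *
im=r.grab_frame("top")[165:235,290:380]; b=r.grab_frame("side")[130:200,260:350]
cv2.imwrite("pics/d.png",cv2.resize(np.hstack([im,b]),None,fx=4.4,fy=4.4,interpolation=cv2.INTER_CUBIC)[:,:,::-1])
print(r.sense()["contact_force"],r.sense()["eef_pos"],r.sense()["qpos"])
E
```

```text
[ 0.19196094 -0.7827302  -1.38015347] [ 530.43466429 -231.52286668   68.03308425] [-4.14122408e-01  4.50455995e-01  1.84631796e+00 -4.52541239e-05
  8.43190632e-01  7.47062607e-01]
```

View pics/d.png

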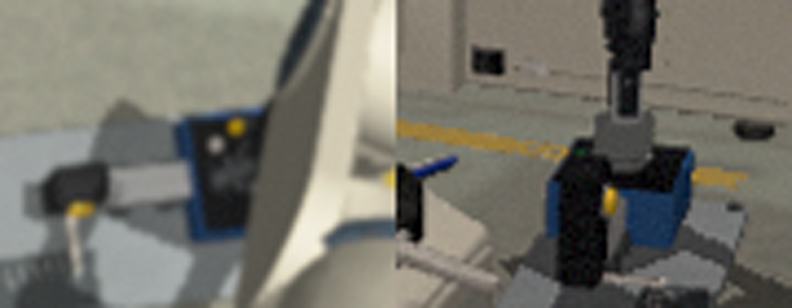

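The right half shows the fingers over the knob bar at about (625,110), and nothing is being pushed. I'll close them.

>>> {"api": "carry_out", "payload": {
  "series": [
    [0,0,0,0.009,0.004,0.01,0.7],
    [0,0,0,0.009,0.004,0.01,1],
    [0,0,0,0.009,0.004,0.01,1],
    [0,0,0,0.009,0.004,0.01,1]
  ],
  "force": 30
}}

```text
clock: 3.78
eef_pos: [533.7, -232.9, 66.4]
tcp_rot: [3.138, -0.001, 0.41]
contact_force: [-2.9, -5.4, 12.1]
opening: 0.138
grasp_force: 29.3
```

>>> {"api": "carry_out", "payload": {
  "series": [
    [0,0,0.05,0,0,-0.01,1],
    [0,0,0.1,0,0,-0.01,1],
    [0,0,0.15,0,0,-0.01,1],
    [0,0,0.195,0,0,-0.01,1],
    [0,0,0.195,0,0,-0.01,1],
    [0,0,0.195,0,0,-0.01,1]
  ],
  "force": 35
}}

```text
clock: 4.53
eef_pos: [533.5, -233.9, 67.0]
tcp_rot: [3.138, -0.003, -0.202]
contact_force: [3.1, -14.1, -10.7]
opening: 0.132
grasp_force: 35.9
```

>>> {"api": "carry_out", "payload": {
  "series": [
    [0,0,0,0,0,0,0.3],
    [0,0,0,0,0,0,0],
    [0,0,0,0,0,0,0],
    [0,0,0,0,0,-0.2,0],
    [0,0,0,0,0,-0.4,0],
    [0,0,0,0,0,-0.4,0]
  ]
}}

```text
clock: 5.28
eef_pos: [535.0, -232.0, 171.3]
tcp_rot: [3.14, -0.007, -0.203]
contact_force: [0.2, 0.6, -0.3]
opening: 0.5
grasp_force: 0.0
```

```bash
python3 -c "
from h import *
print(r.sense()['eef_pos'])
rel(440,-110,175,-.2);rel(518.5,-103,170,1.68)"
```

```text
[ 535.01414955 -232.04980771  171.30058693]
(440, -110, 175) -> [0.0005, -0.0024, -0.0008, -0.4704, -0.4017, -0.0189]
(518.5, -103, 170) -> [0.0025, -0.0012, -0.5992, -0.1686, -0.4924, 0.0032]
```

```bash
python3 -c "
from h import *
rel(420,-5,180,1.68)"
```

```text
(420, -5, 180) -> [0.0025, -0.0012, -0.5992, -0.6331, -0.797, -0.0406]
```

>>> {"api": "carry_out", "payload": {
  "series": [
    [0.0025,-0.0012,-0.599,-0.633,-0.797,-0.04,0],
    [0.0025,-0.0012,-0.599,-0.633,-0.797,-0.04,0],
    [0.0025,-0.0012,-0.599,-0.633,-0.797,-0.04,0],
    [0.0025,-0.0012,-0.599,-0.633,-0.797,-0.04,0],
    [0.0025,-0.0012,-0.599,-0.633,-0.797,-0.04,0],
    [0.0025,-0.0012,-0.599,-0.633,-0.797,-0.04,0],
    [0.0025,-0.0012,-0.599,-0.633,-0.797,-0.04,0],
    [0.0025,-0.0012,-0.599,-0.633,-0.797,-0.04,-0.6]
  ]
}}

```text
clock: 6.28
eef_pos: [416.9, -3.8, 176.3]
tcp_rot: [-3.134, -0.002, 1.304]
contact_force: [-0.4, 0.3, -0.1]
opening: 0.7
grasp_force: 0.0
```

```bash
python3 - <<'E'
from h import *
im=r.grab_frame("top"); cv2.imwrite("pics/top1.png",im[:,:,::-1])
cv2.imwrite("pics/e.png",cv2.resize(im[180:255,270:370],None,fx=7,fy=7,interpolation=cv2.INTER_CUBIC)[:,:,::-1])
rel(518.5,-103,130,1.68);rel(518.5,-103,62,1.68)
E
```

```text
(518.5, -103, 130) -> [-0.0021, -0.001, -0.1168, -0.28, 0.4952, 0.1812]
(518.5, -103, 62) -> [-0.0021, -0.001, -0.1168, -0.2805, 0.4972, 0.4532]
```

View pics/e.png

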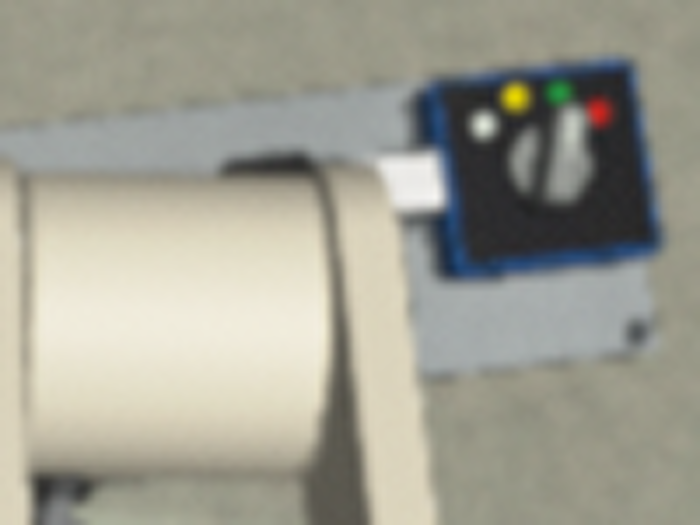

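The bar now runs from (573,105) to (555,200) in the crop. It is taller than the dots, so parallax shifts it to the right. I'll compute the angle to confirm.

```bash
python3 - <<'E'
from h import *
im=cv2.imread("pics/top1.png")[:,:,::-1]
# predicted bar-top ends for clicks
for n,a in (("yellow",.41),("green",-.19),("red",-.79)):
    u=np.array([np.cos(a),np.sin(a)])
    print(n,[((proj("top",[*(np.array([533.1,-232.2])+s*21*u),91])-[270,180]+.5)*7).round() for s in(1,-1)])
E
```

```text
yellow [array([547., 111.]), array([588., 197.])]
green [array([575., 108.]), array([560., 200.])]
red [array([600., 121.]), array([535., 186.])]
```

The knob is at green, as predicted. Now I'll go over the handle.

>>> {"api": "carry_out", "payload": {
  "series": [
    [-0.002,-0.001,-0.117,-0.1,0.2,0.05,-0.6],
    [-0.002,-0.001,-0.117,-0.2,0.35,0.1,-0.6],
    [-0.002,-0.001,-0.117,-0.28,0.495,0.18,-0.6],
    [-0.002,-0.001,-0.117,-0.28,0.495,0.18,-0.6],
    [-0.002,-0.001,-0.117,-0.28,0.495,0.18,-0.6]
  ]
}}

```text
clock: 6.95
eef_pos: [516.5, -104.4, 130.4]
tcp_rot: [-3.14, -0.0, 1.662]
contact_force: [-0.2, 0.1, -0.3]
opening: 0.8
grasp_force: 0.0
```

```bash
python3 - <<'E'
from h import *
print(r.sense()["eef_pos"],r.sense()["tcp_rot"])
rel(518.5,-103,64,1.68)
# handle check from the first top picture: expected top-face outline
im=cv2.imread("pics/top0.png")
g=np.array([np.cos(.112),np.sin(.112)]);h=np.array([-g[1],g[0]])
for dz in (105,):
  print([((proj("top",[*(np.array([518.5,-103])+a*14*g+b*20*h),dz])-[250,165]+.5)*5.7).round() for a,b in((1,1),(1,-1),(-1,-1),(-1,1))])
print("btn",((proj("top",[*(np.array([518.5,-103])-19*g),80])-[250,165]+.5)*5.7).round())
E
```

```text
[ 516.51902471 -104.41054119  130.44815901] [-3.14038480e+00 -4.89570300e-04  1.66249607e+00]
(518.5, -103, 64) -> [-0.0004, -0.0002, -0.0056, 0.0048, 0.0087, 0.2658]
[array([304., 211.]), array([377., 203.]), array([384., 255.]), array([310., 263.])]
btn [342. 273.]
```

>>> {"api": "carry_out", "payload": {
  "series": [
    [0,0,-0.006,0.022,0.0085,0,-0.6],
    [0,0,-0.006,0.022,0.0085,0.13,-0.6],
    [0,0,-0.006,0.022,0.0085,0.266,-0.6],
    [0,0,-0.006,0.022,0.0085,0.266,-0.6],
    [0,0,-0.006,0.022,0.0085,0.266,-0.2]
  ],
  "force": 40
}}

```text
clock: 7.58
eef_pos: [519.8, -98.7, 65.9]
tcp_rot: [3.14, 0.001, 1.684]
contact_force: [-0.1, -0.6, 0.4]
opening: 0.612
grasp_force: 0.0
```

>>> {"api": "carry_out", "payload": {
  "series": [
    [0,0,0,0,0,0,0.2],
    [0,0,0,0,0,0,0.6],
    [0,0,0,0,0,0,1],
    [0,0,0,0,0,0,1],
    [0,0,0,0,0,0,1]
  ],
  "force": 40
}}

```text
clock: 8.2
eef_pos: [514.8, -99.2, 65.6]
tcp_rot: [-3.135, -0.0, 1.685]
contact_force: [-17.5, -2.5, 17.4]
opening: 0.318
grasp_force: 42.4
```

>>> {"api": "carry_out", "payload": {
  "series": [
    [0,0,0,0,-0.02,-0.008,1],
    [0,0,0,0,-0.02,-0.008,1],
    [0,0,0,0.05,-0.02,-0.008,1],
    [0,0,0,0.1,-0.02,-0.008,1],
    [0,0,0,0.15,-0.02,-0.008,1],
    [0,0,0,0.2,-0.02,-0.008,1],
    [0,0,0,0.24,-0.02,-0.008,1],
    [0,0,0,0.24,-0.02,-0.008,1]
  ],
  "force": 45
}}

```text
clock: 9.2
eef_pos: [507.7, -39.3, 67.2]
tcp_rot: [3.14, 0.0, 1.685]
contact_force: [0.6, -0.7, -0.4]
opening: -0.002
grasp_force: 0.0
```

```bash
python3 - <<'E'
from h import *
im=r.grab_frame("top"); b=r.grab_frame("side")
cv2.imwrite("pics/top2.png",im[:,:,::-1]);cv2.imwrite("pics/side2.png",b[:,:,::-1])
f=lambda i:cv2.resize(i,(400,400),interpolation=cv2.INTER_CUBIC)
cv2.imwrite("pics/f.png",np.hstack([f(im[195:245,265:315]),f(b[165:230,285:350])])[:,:,::-1])
print(r.sense()["eef_pos"])
E
```

```text
[507.67216662 -39.77626911  66.96608192]
```

View pics/f.png

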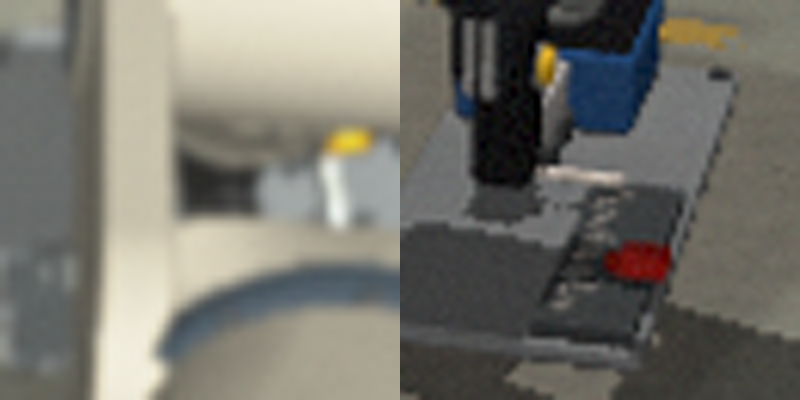

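The grip slipped: the pointer is still at home, at (335,215) in the left half, and the shut fingers now stand on the +y side of the handle. I'll triangulate the button to find the error.

```bash
python3 - <<'E'
from h import *
t=cv2.imread("pics/top0.png")[:,:,::-1]; s=cv2.imread("pics/side0.png")[:,:,::-1]
Y=lambda a,b,c:np.minimum(a,b)-c-50
R=lambda a,b,c:a-np.maximum(b,c)-50
def tri(p,q):
    A,bb=[],[]
    for c,x in(("top",p),("side",q)):
        o,d=ray(c,x); d=d/np.linalg.norm(d); M=np.eye(3)-np.outer(d,d); A.append(M);bb.append(M@o)
    X=np.linalg.lstsq(np.vstack(A),np.hstack(bb),rcond=None)[0]
    return X.round(1),(proj("top",X)-p).round(1),(proj("side",X)-q).round(1)
bt=blob(t,(300,206,316,216),Y); bs=blob(s,(305,168,313,182),Y)
print("btn",bt,bs,tri(bt,bs))
mt=blob(t,(278,226,292,242),R); ms=blob(s,(316,200,332,214),R)
print("mk",mt,ms,tri(mt,ms))
# side: knob & dot consistency: project knob grip bar top center, expected handle corners
def sc(X): return ((proj("side",X)-[240,130]+.5)*5).round()
print("knob top side-crop",sc([533.1,-232.2,91]))
g=np.array([np.cos(.112),np.sin(.112)]);h=np.array([-g[1],g[0]]);c=np.array([517.9,-98.7])
print("handle +y face top L/R",sc([*(c+14*g+20*h),105]),sc([*(c-14*g+20*h),105]), "btn",sc([*(c-20*g),80]))
print("tcp now",((proj("side",r.sense()["eef_pos"])-[285,165]+.5)*400/65).round()+[400,0])
E
```

```text
btn [308.24367816 212.11609195] [308.43726937 174.68634686] (array([ 498.5, -101.7,   81.1]), array([0.2, 0.6]), array([-0.6, -0.1]))
mk [283.97847462 235.7911241 ] [324.02062242 206.42032246] (array([428.3, -30. ,  25.8]), array([0.1, 0.5]), array([-0.6, -0.1]))
knob top side-crop [354. 129.]
handle +y face top L/R [277. 194.] [326. 199.] btn [342. 228.]
tcp now [480. 137.]
```

```bash
python3 -c "
from h import *
rel(508.5,-39.8,66,1.683);rel(515.3,-99.8,62,1.683)"
```

```text
(508.5, -39.8, 66) -> [0.0004, 0.0001, 0.0004, -0.0005, 0.0033, 0.0039]
(515.3, -99.8, 62) -> [0.0004, 0.0001, 0.0004, -0.242, 0.0031, 0.02]
```

>>> {"api": "carry_out", "payload": {
  "series": [
    [0,0,0,0,0.003,0,-0.6],
    [0,0,0,0,0.003,0,-0.6],
    [0,0,0,0,0.003,0,-0.6],
    [0,0,0,0,0.003,0,-0.6],
    [0,0,0,-0.12,0.003,0.01,-0.6],
    [0,0,0,-0.242,0.003,0.02,-0.6],
    [0,0,0,-0.242,0.003,0.02,-0.3],
    [0,0,0,-0.242,0.003,0.02,-0.1]
  ],
  "force": 80
}}

```text
clock: 10.3
eef_pos: [514.7, -99.8, 61.5]
tcp_rot: [3.141, -0.0, 1.683]
contact_force: [0.4, -0.4, 0.9]
opening: 0.548
grasp_force: 0.0
```

>>> {"api": "carry_out", "payload": {
  "series": [
    [0,0,0,0,0,0,0.2],
    [0,0,0,0,0,0,0.6],
    [0,0,0,0,0,0,1],
    [0,0,0,0,0,0,1],
    [0,0,0,0,0,0,1],
    [0,0,0,0,0,0,1]
  ],
  "force": 80
}}

```text
clock: 11.05
eef_pos: [514.9, -99.3, 62.0]
tcp_rot: [3.141, 0.0, 1.685]
contact_force: [-0.6, 1.8, 6.1]
opening: 0.306
grasp_force: 78.7
```

>>> {"api": "carry_out", "payload": {
  "series": [
    [0,0,0,0.02,0,0,1],
    [0,0,0,0.04,0,0,1],
    [0,0,0,0.06,0,0,1]
  ]
}}

```text
clock: 11.42
eef_pos: [513.2, -85.0, 62.1]
tcp_rot: [3.141, 0.001, 1.685]
contact_force: [-2.7, -3.7, 5.8]
opening: 0.309
grasp_force: 78.7
```

The arm is drawing out now, with a pull of about 3.7 N.

>>> {"api": "carry_out", "payload": {
  "series": [
    [0,0,0,0.04,0,0,1],
    [0,0,0,0.08,0,0,1],
    [0,0,0,0.12,0,0,1],
    [0,0,0,0.16,0,0,1],
    [0,0,0,0.2,0,0,1],
    [0,0,0,0.2,0,0,1]
  ]
}}

```text
clock: 12.18
eef_pos: [507.1, -34.9, 62.0]
tcp_rot: [-3.141, 0.001, 1.686]
contact_force: [-3.9, -4.6, 8.5]
opening: 0.307
grasp_force: 78.9
```

```bash
python3 - <<'E'
from h import *
im=r.grab_frame("top"); b=r.grab_frame("side")
cv2.imwrite("pics/top3.png",im[:,:,::-1]);cv2.imwrite("pics/side3.png",b[:,:,::-1])
f=lambda i:cv2.resize(i,(400,400),interpolation=cv2.INTER_CUBIC)
cv2.imwrite("pics/g.png",np.hstack([f(im[205:245,265:305]),f(b[180:220,300:340])])[:,:,::-1])
print(r.sense()["eef_pos"],r.sense()["contact_force"])
E
```

```text
[507.12857208 -35.2682088   62.03090861] [-3.55223573 -4.11721536  7.64244313]
```

View pics/g.png

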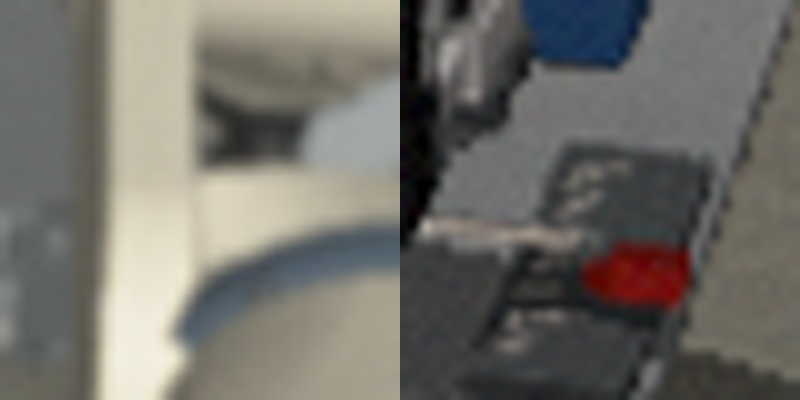

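Side half: the pointer tip is at about (585,240) and the marker tip at about (585,275), so there is still some way to go. I'll work out the rest.

```bash
python3 - <<'E'
from h import *
g=np.array([np.cos(.112),np.sin(.112)]);h=np.array([-g[1],g[0]])
def gy(c,p,z=25): X=at(c,p,z)[:2]; return np.array([X@g,X@h]).round(1)
R=lambda a,b,c:a-np.maximum(b,c)-50
S0=cv2.imread("pics/side0.png")[:,:,::-1];S3=cv2.imread("pics/side3.png")[:,:,::-1];T0=cv2.imread("pics/top0.png")[:,:,::-1]
q=lambda u,v:((u-400+.5)/10-.5+300,(v+.5)/10-.5+180)
print("side now ptr root/tip",gy("side",q(430,222)),gy("side",q(583,241)),"mk tip",gy("side",q(588,272)),"mk far",gy("side",q(690,280)))
print("mk cen side0/3",gy("side",blob(S0,(316,200,332,214),R)),gy("side",blob(S3,(316,200,332,214),R)),"top",gy("top",blob(T0,(278,226,292,242),R)))
e=lambda u,v:edge((u,v))
print("top0 ptr root/tip",gy("top",e(319,285)),gy("top",e(329,355)),"mk tip/base",gy("top",e(193,380)),gy("top",e(199,426)))
b=lambda u,v:((u+.5)/5-.5+240,(v+.5)/5-.5+130)
print("side0 ptr root/tip",gy("side",b(340,315)),gy("side",b(405,320)),"mk tip",gy("side",b(396,384)))
E
```

```text
side now ptr root/tip [483.4 -91.4] [440.1 -91.5] mk tip [435.3 -73.1] mk far [407.8 -76.1]
mk cen side0/3 [420.8 -79.4] [420.4 -74.1] top [424.  -77.6]
top0 ptr root/tip [ 484.2 -155.4] [ 444.2 -155.9] mk tip/base [438.6 -77.6] [412.6 -77.9]
side0 ptr root/tip [ 482.2 -155. ] [ 444.6 -158.7] mk tip [434.5 -75.5]
```

>>> {"api": "carry_out", "payload": {
  "series": [
    [0,0,0,0.02,0,0,1],
    [0,0,0,0.04,0,0,1],
    [0,0,0,0.046,0,0,1],
    [0,0,0,0.046,0,0,1]
  ]
}}

```text
clock: 12.78
eef_pos: [505.7, -24.0, 62.0]
tcp_rot: [-3.141, 0.001, 1.685]
contact_force: [-3.2, -4.7, 7.6]
opening: 0.313
grasp_force: 79.0
```

```bash
python3 - <<'E'
from h import *
b=np.mean([r.grab_frame("side").astype(float) for _ in range(6)],0).astype(np.uint8)
cv2.imwrite("pics/side4.png",b[:,:,::-1])
c=cv2.resize(b[192:222,300:340],None,fx=20,fy=20,interpolation=cv2.INTER_CUBIC)
# guide line: predicted pixel line of constant gauge y through fitted marker centroid
g=np.array([np.cos(.112),np.sin(.112)]);h=np.array([-g[1],g[0]])
R=lambda a,b,c:a-np.maximum(b,c)-50
m=blob(b,(314,198,334,216),R); X=at("side",m,25)[:2]; print(m,X@g,X@h)
s=r.sense();print(s["eef_pos"],(s["eef_pos"][:2]-[514.9,-99.3])@h)
for a in (490,400): 
    p=proj("side",[*(a*g+(X@h)*h),25]); print(a,((p-[300,192]+.5)*20).round())
for y in (-1,-.5,0,.5): pass
cv2.imwrite("pics/i.png",c[:,:,::-1])
E
```

```text
[324.23976293 206.96875   ] 419.66091499792583 -76.28044958927804
[505.77260113 -24.07317998  62.00703279] 75.77562320432064
490 [ -9. 245.]
400 [639. 328.]
```

View pics/i.png

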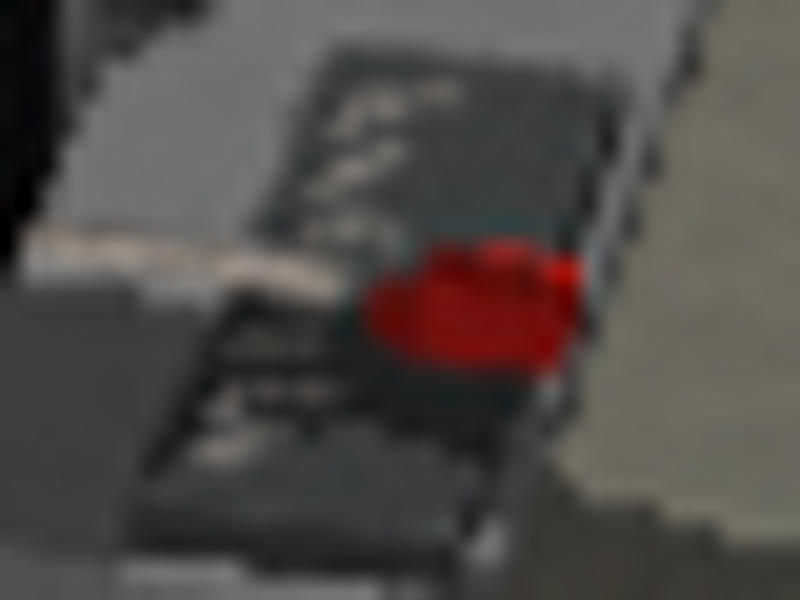

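The pointer axis runs from (30,252) to (345,284) and would reach x=375 at about row 289. The marker tip is at about (370,305), so roughly 2 mm remains. I'll refine with sub-pixel profiles.

```bash
python3 - <<'E'
from h import *
g=np.array([np.cos(.112),np.sin(.112)]);h=np.array([-g[1],g[0]])
gy=lambda c,p:(lambda X:np.array([X@g,X@h]))(at(c,p,25)[:2])
L=lambda n:cv2.imread(f"pics/{n}.png")[:,:,::-1].astype(float)
T=L("top0");S0=L("side0");S4=L("side4")
def cen(v,bgn=2):
    v=np.clip(v-np.median(v)-0.15*(v.max()-np.median(v)),0,None); return (v*np.arange(len(v))).sum()/v.sum()
# top: rows
print("top ptr",[ (lambda u:gy("top",(u,row)).round(1).tolist())(300+cen(T[row,300:316].min(-1))) for row in range(217,226)])
red=lambda I:I[...,0]-np.maximum(I[...,1],I[...,2])
print("top mk",[ gy("top",(276+cen(red(T[row,276:296])),row)).round(1).tolist() for row in range(232,239)])
# side: columns
W=lambda I:I[...,0]*1.0
print("side0 ptr",[gy("side",(u,188+cen(S0[188:199,u].min(-1)))).round(1).tolist() for u in range(309,320)])
print("side0 mk",[gy("side",(u,198+cen(red(S0[198:216,u])))).round(1).tolist() for u in range(319,329)])
print("side4 ptr",[gy("side",(u,200+cen(S4[200:211,u].min(-1)))).round(1).tolist() for u in range(303,317)])
print("side4 mk",[gy("side",(u,198+cen(red(S4[198:216,u])))).round(1).tolist() for u in range(319,329)])
E
```

```text
top ptr [[476.2, -156.3], [472.9, -157.1], [469.6, -157.2], [466.4, -157.1], [463.2, -156.5], [459.5, -160.7], [456.0, -163.0], [452.6, -164.1], [449.2, -165.1]]
top mk [[436.1, -77.9], [432.9, -77.8], [429.7, -77.7], [426.5, -77.7], [423.2, -77.9], [420.0, -78.0], [416.8, -77.8]]
side0 ptr [[478.7, -158.0], [475.6, -157.6], [473.0, -159.1], [470.2, -160.0], [467.2, -159.7], [463.8, -157.7], [460.8, -157.6], [458.0, -158.4], [455.2, -158.7], [452.2, -158.4], [449.4, -159.3]]
side0 mk [[433.6, -73.4], [430.6, -72.0], [428.7, -76.9], [426.2, -78.6], [423.4, -78.0], [420.8, -78.9], [418.1, -79.3], [415.2, -78.7], [412.4, -78.2], [410.5, -83.4]]
side4 ptr [[478.9, -76.9], [478.1, -86.2], [475.4, -86.5], [472.2, -85.1], [469.3, -84.4], [465.0, -77.5], [462.1, -76.9], [460.1, -81.0], [457.3, -81.2], [456.7, -92.2], [453.4, -89.8], [448.7, -80.1], [446.2, -81.7], [443.9, -84.1]]
side4 mk [[433.2, -71.1], [430.3, -70.4], [428.1, -73.7], [425.6, -74.8], [422.7, -74.4], [420.4, -76.8], [417.9, -78.0], [414.9, -76.7], [412.3, -77.3], [410.6, -83.8]]
```

>>> {"api": "carry_out", "payload": {
  "series": [
    [0,0,0,0.005,0,0,1],
    [0,0,0,0.009,0,0,1],
    [0,0,0,0.009,0,0,1]
  ]
}}

```text
clock: 13.45
eef_pos: [505.5, -21.9, 62.0]
tcp_rot: [-3.141, 0.001, 1.685]
contact_force: [-3.5, -4.7, 8.7]
opening: 0.309
grasp_force: 79.0
```

```bash
python3 - <<'E'
from h import *
h=np.array([-np.sin(.112),np.cos(.112)])
s=r.sense();print("pulled",(s["eef_pos"][:2]-[514.9,-99.3])@h)
T=cv2.imread("pics/top0.png")[:,:,::-1].astype(int)
for row in range(216,228): print(row,T[row,302:314].min(-1))
b=np.mean([r.grab_frame("side").astype(float) for _ in range(10)],0); np.save("s5.npy",b)
S0=cv2.imread("pics/side0.png")[:,:,::-1].astype(int)
print("side0");
for u in range(308,321,2): print(u,S0[188:199,u].min(-1))
print("side5 (rows 200..213) min / red-green")
for u in range(302,330,2): print(u,b[200:214,u].min(-1).astype(int),(b[200:214,u,0]-b[200:214,u,1]).astype(int))
E
```

```text
pulled 77.99517567755127
216 [128 129 137 193 226 194 161 158 159 159 160 161]
217 [152 150 141 180 219 193 165 158 158 157 161 162]
218 [161 157 144 163 212 202 172 158 158 159 160 161]
219 [160 159 149 155 211 212 180 160 158 159 159 161]
220 [161 158 147 152 215 224 188 158 155 155 160 161]
221 [154 145 134 145 219 231 184 143 134 141 154 159]
222 [130 119 110 133 212 233 179 119 106 126 151 161]
223 [102 102  96 121 196 228 175 105  94 119 150 160]
224 [ 96  98  97 110 174 216 173 108  93 121 149 159]
225 [ 96 100 107 106 153 206 174 115  97 122 150 159]
226 [ 99  99 111 106 133 185 160 111  97 124 151 160]
227 [ 98  96 105  99 111 145 128  97  95 117 145 159]
side0
308 [ 62  45  30  34  93 113 110 102 108  69  93]
310 [ 46  23  34  33 156 146 116 105 106 110  77]
312 [ 91 109 111 105 153 139  97 103 107 109  78]
314 [112 111 109 106 122 154 120 107 110  93  60]
316 [114 110 111 110 120 172 126  71  55  54  81]
318 [114 112 109 107 103 172 145  80  42  85  70]
320 [114 111 112 109 106 157 132  82  53  75  63]
side5 (rows 200..213) min / red-green
302 [ 24  72 100  98 140 115  69 
[... 722 characters left out ...]
 76  88  67 102 106  56  32  37  31  54  41  30] [ 2  3  1  1 -1  6  6  1 -2  0 -1  1  0 -1]
318 [100  70  76  88  66  60  44  27  24  31  31  30  32  28] [ 3  0  0  1 -2 -4 31 48 35  4 -3 -2 -1 -2]
320 [63 58 59 67 63 45 15  8 10 17 32 28 30 31] [-1 -2 -2 -2 -6 16 68 79 81 60 11 -4 -2 -1]
322 [60 58 57 56 29  8 14 15 12 14 32 26 31 30] [-1 -1 -3 -6 55 80 96 99 96 97 27 -5 -1 -2]
324 [60 61 57 54 39 13 12 13 14 15 23 31 28 31] [ -2  -1  -5  -9  88  85  86  96  97 100  40  -2  -2  -1]
326 [59 58 60 54 47 19 12 12 11 13 26 46 54 62] [ -1  -2  -2  -7  63  87  79  97  99 101  53   5  -2  -1]
328 [58 60 53 39 35 21  6  4 23 51 58 64 53 82] [ -3  -2  -1  -4  25 134 103  81  66  35  14   0   0   1]
```

```bash
python3 - <<'E'
from h import *
T=cv2.imread("pics/top0.png")[:,:,::-1].astype(float)
P=np.array([at("top",(302+c,w),25)[:2] for w,c in((216,3.92),(219,4.68),(221,4.84),(223,4.84),(224,4.98),(225,5.15),(226,5.19))])
red=T[...,0]-np.maximum(T[...,1],T[...,2])
M=[]
for w in range(232,239):
    v=np.clip(red[w,276:296]-15,0,None); M.append(at("top",(276+(v*np.arange(20)).sum()/v.sum(),w),25)[:2])
M=np.array(M)
for yaw in (.105,.112,.119):
    g=np.array([np.cos(yaw),np.sin(yaw)]);h=np.array([-g[1],g[0]])
    print(yaw,(P@h).round(1),(M@h).round(1),np.mean(M@h)-np.mean(P@h))
print("yaw ptr",np.polyfit(P[:,0],P[:,1],1)[0],"mk",np.polyfit(M[:,0],M[:,1],1)[0])
b=np.load("s5.npy");d=proj("side",[440,-20,25])-proj("side",[440,-30,25]);print("px per 10mm y",d,"per 5mm z",proj("side",[440,-20,30])-proj("side",[440,-20,25]))
# TCP path direction so far
s=r.sense()["eef_pos"];v=s[:2]-[514.9,-99.3];print("path",np.linalg.norm(v),np.arctan2(-v[0],v[1]))
E
```

```text
0.105 [-152.6 -153.9 -153.6 -152.8 -152.9 -153.  -152.8] [-74.8 -74.8 -74.7 -74.8 -75.  -75.  -74.8] 78.26747353459837
0.112 [-156.  -157.2 -156.9 -156.  -156.1 -156.2 -155.9] [-77.9 -77.8 -77.7 -77.7 -77.9 -77.9 -77.7] 78.5037205584028
0.119 [-159.4 -160.5 -160.1 -159.2 -159.2 -159.3 -159. ] [-80.9 -80.8 -80.7 -80.7 -80.9 -80.8 -80.6] 78.73612091560712
yaw ptr 0.09530105755642627 mk 0.10909598925951083
px per 10mm y [-1.06946772  1.5188161 ] per 5mm z [ 0.08231745 -1.63656314]
path 77.99285507946703 0.12046792252549827
```

```bash
python3 - <<'E'
from h import *
from scipy.optimize import brentq
g=np.array([np.cos(.112),np.sin(.112)]);h=np.array([-g[1],g[0]])
S0=cv2.imread("pics/side0.png")[:,:,::-1].astype(float); b=np.load("s5.npy")
# warm (R-B) tint of the pointer in both pictures, grey elsewhere
def axis(I,r0,r1,us):
    o=[]
    for u in us:
        v=I[r0:r1,u,0]-I[r0:r1,u,2]; v=np.clip(v-np.median(v)-2,0,None); o.append((u,r0+(v*np.arange(r1-r0)).sum()/v.sum()))
    return np.array(o)
for n,I,r0,r1,us in(("0",S0,188,199,range(311,320)),("5",b,200,210,range(302,317))):
    A=axis(I,r0,r1,us); Y=np.array([at("side",p,25)[:2]@h for p in A]); X=np.array([at("side",p,25)[:2]@g for p in A])
    print(n,Y.round(1),X[[0,-1]].round(0),"median",np.median(Y))
E
```

```text
0 [-156.6 -159.5 -158.1 -156.2 -156.4 -156.7 -149.9 -154.8 -155.3] [472. 449.] median -156.36799407643514
5 [-77.5 -77.8 -77.8 -76.8 -77.1 -77.5 -77.3 -77.6 -77.3 -77.4 -77.3 -76.7
 -76.3 -77.8 -79. ] [482. 443.] median -77.37014915676396
```

```bash
python3 -c "
from rig import r
s=r.sense();print(s['eef_pos'],s['grasp_force'],s['clock']);print(r.sign_off())"
```

```text
[505.52707202 -21.87239727  62.02233011] 79.04300272464752 13.95
the job is handed in; nothing more can be done
None
```

I handed the job in at 13.95 s: the knob is at green and the arm is held out 78 mm with the button squeezed, after one earlier grip slipped off the handle. The images put the pointer within about 1 mm of the marker; the top view was blocked at the end, so I checked from the side only.

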